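# Make up two printing kits at the screen press

### The job

Make up the two printing kits on the pocketed plywood boards: on the long board the longest squeegee in the oblong pocket and the clamp knob, stud up, in the round one; on the short board the shortest squeegee in the oblong pocket, and in the round pocket first the aluminium stand, let go of there, and only then the ink jar centred upright on it. Both squeegees stand blade up, lengthwise along their pockets, and everything but the jar stands down on its pocket's floor. Leave the middle-length squeegee, the bottle and the tape core where they are.

Things in the scene. Friction and masses are not known exactly. Their poses are not given: they have to be found in the camera images.
- long_squeegee_mid (a point): The longest squeegee, 130 mm long, standing on its wooden handle with the black rubber blade up. Point: its centre, 37.5 mm above its underside. x along its length, y across, z up. Handle: foot 36 mm wide and 14 mm high, above it a 26 mm wide body up to 55 mm; on top the blade, 8 mm wide, up to 75 mm.
- mid_squeegee_mid (a point): Not wanted, stays where it is: the middle-length squeegee, 95 mm long, standing on its wooden handle with the black rubber blade up. Point: its centre, 37.5 mm above its underside. x along its length, y across, z up. Handle: foot 36 mm wide and 14 mm high, above it a 26 mm wide body up to 55 mm; on top the blade, 8 mm wide, up to 75 mm.
- short_squeegee_mid (a point): The shortest squeegee, 60 mm long, standing on its wooden handle with the black rubber blade up. Point: its centre, 37.5 mm above its underside. x along its length, y across, z up. Handle: foot 36 mm wide and 14 mm high, above it a 26 mm wide body up to 55 mm; on top the blade, 8 mm wide, up to 75 mm.
- clamp_knob_mid (a point): Clamp knob: black round head, diameter 44 mm, 36 mm high, standing on its flat face, with a steel collar and a steel stud (10 mm thick) up to 58 mm. Point: on its axis, 29 mm above its underside. z up along the stud.
- stand_mid (a point): Jar stand: plain aluminium disc, diameter 56 mm, 36 mm high, flat on both ends. Point: its centre, 18 mm above its underside. z up.
- ink_jar_mid (a point): Ink jar, white plastic with a grey lid, diameter 48 mm, 60 mm high. Point: its centre, 30 mm above its underside. z up.
- long_board: Kit board for the long kit: plywood, 246 x 84 mm, 10 mm high. Its long side is its x axis. Its two grey felt-lined pockets are 4 mm deep, their floors 6 mm above the table; origin: centre of its underside; z up. Fixed to the table. Oblong pocket 154 (x) by 60 (y) mm centred at x = -38 mm, y = 0; round pocket, diameter 68 mm, centred at x = +81 mm, y = 0.
- short_board: Kit board for the short kit: plywood, 192 x 104 mm, 10 mm high. Its long side is its x axis. Its two grey felt-lined pockets are 4 mm deep, their floors 6 mm above the table; origin: centre of its underside; z up. Fixed to the table. Oblong pocket 84 (x) by 60 (y) mm centred at x = -46 mm, y = 0; round pocket, diameter 84 mm, centred at x = +46 mm, y = 0.
- bottle_mid (a point): Bystander: amber bottle, diameter 60 mm, 150 mm high, standing. Point: its centre, 75 mm above its underside.
- tape_roll_mid (a point): Bystander: brown cardboard tape core lying flat, outer diameter 96 mm, 25 mm high. Point: its centre, 12.5 mm above its underside.
Things that resemble listed ones, but are neither listed nor needed, are in the scene too. Leave any blue or turquoise look-alike of the part that bears long_squeegee_mid alone.

How it is judged:
On the way, in this order (a step that is already met when the one before it is completed fails the run):
1. the stand is set down in the round pocket of the short board and let go (x of stand_mid in the frame of short_board between 0.0305 and 0.0615 m and y of stand_mid in the frame of short_board between -0.0155 and 0.0155 m and z of stand_mid in the frame of short_board below 0.026 m and angle between stand_mid's own z axis and vertical below 0.1 rad and contact force between the fingers and stand below 0.1 N and linear speed of stand below 0.02 m/s), for 0.2 s.
2. then the ink jar stands centred on the stand (horizontal distance between ink_jar_mid and stand_mid below 0.008 m and z of ink_jar_mid in the frame of stand_mid between 0.044 and 0.051 m and angle between ink_jar_mid's own z axis and vertical below 0.1 rad), for 0.2 s.
At the end, for the whole second after the job is handed in: All five are at rest, upright within 0.1 rad, down on their pocket floors within 2 mm, and centred: squeegees within 14 mm and 0.35 rad of lengthwise, clamp knob within 13 mm, stand within 15 mm; the ink jar stands on the stand, centred within 8 mm; all on the boards named (all of step 2 and x of long_squeegee_mid in the frame of long_board between -0.0525 and -0.0235 m and y of long_squeegee_mid in the frame of long_board between -0.014 and 0.014 m and z of long_squeegee_mid in the frame of long_board below 0.0455 m and angle between each of long_squeegee_mid, clamp_knob_mid, short_squeegee_mid, stand_mid's own z axis and vertical below 0.1 rad and angle between the x axis of long_squeegee_mid and the x axis of long_board, either way round below 0.35 rad and x of clamp_knob_mid in the frame of long_board between 0.0675 and 0.0945 m and y of clamp_knob_mid in the frame of long_board between -0.0135 and 0.0135 m and z of clamp_knob_mid in the frame of long_board below 0.037 m and x of short_squeegee_mid in the frame of short_board between -0.0605 and -0.0315 m and y of short_squeegee_mid in the frame of short_board between -0.014 and 0.014 m and z of short_squeegee_mid in the frame of short_board below 0.0455 m and angle between the x axis of short_squeegee_mid and the x axis of short_board, either way round below 0.35 rad and x of stand_mid in the frame of short_board between 0.0305 and 0.0615 m and y of stand_mid in the frame of short_board between -0.0155 and 0.0155 m and z of stand_mid in the frame of short_board below 0.026 m and linear speed of each of long_squeegee, clamp_knob, short_squeegee, stand, ink_jar below 0.02 m/s); the robot touches nothing.
It fails at once if the middle-length squeegee, the bottle or the tape core is moved by more than 25 mm (distance of any of mid_squeegee_mid, bottle_mid, tape_roll_mid from where it was at the start of the episode above 0.025 m).
It also fails if it takes over 134 s, if anything falls off the work surface, if the arm or the gripper's body presses on something with over 40 N, if the wrist force passes 120 N, or if a joint passes its speed limit or range.

### The arm

A 6-joint arm with a two-finger parallel gripper is mounted at the origin on the work surface. World frame = base frame: x ahead of the robot, y to its left, z up, the work surface at z = 0. Lengths are in m, angles in rad, forces in N, time in s.
With the tool pointing down it reaches from about 0.25 to 0.775 m from the base axis. Payload 4 kg.
Tool frame: the origin (TCP) lies at the centre of the arm's flange, where the gripper is bolted on; the fingertips stand 199 mm ahead of it and the grasp point (between the pads) lies 180 mm ahead of it (robot.tcp_to_tips is the distance from the TCP to the fingertips, in m); z points along the fingers, y is the line along which they close (so a half turn about z gives the same grasp; the last joint's range is limited). The gripper opens to 94 mm and grips with 3 to 60 N. Pads are 16 mm wide; open, the fingers measure 119 mm over their backs; the gripper's body (75 mm by 177 mm) begins 78 mm behind the grasp point.
Start: joints at [-1.359, 0.087, 1.371, -0, 1.684, -0.103], TCP at [0.17, -0.523, 0.405] pointing down, gripper open.
Joint ranges: [-3.1, 3.1], [-0.76, 2.03], [0.27, 2.55], [-1.08, 4.22], [0.17, 2.65], [-2.57, 2.57]. Speed limits (rad/s): [2.79, 2.79, 3.14, 3.14, 3.14, 3.14].

### API

Orientations are given as [roll, pitch, yaw] about the fixed x, y, z axes, in that order (R = Rz(yaw) Ry(pitch) Rx(roll)).
In Python, from bench import telemetry, snapshot, ticket, robot gives the robot as it stands.
- The arm moves only by the tool apply_moves, never from a script. Its argument "moves" is a list that holds one entry, the list of rows, each a list of 5 numbers: the shift along the tool's x, y, z in units of 50 mm (1.0 is 50 mm), then the turn about the tool's z in units of 10 degrees (1.0 is 10 degrees), then the closure, from 0 (fully open) to 1 (shut). A call has 1 to 10 rows; each row is the pose to reach, as a shift and turn from the pose commanded when the call began, along the tool's axes at that moment; what a row does not reach only later rows make up. A row lasts 1/8 s, in which the tool goes at most 62.5 mm and 10.7 degrees, less where a joint would pass 70% of its speed; a pose out of reach is approached as far as the arm can. A call with a gripper value outside its range is refused whole. The fingers move at their own pace and stop on an object; the grip force is fixed at half the most. Time passes only in rows, so rows that repeat a pose let the fingers close. It gives the time, the measured TCP pose, the force, the opening and the grip force at its end, in the units of the state.
- telemetry.get_obs(): the state, without advancing time (a new reading comes with each control period).
- snapshot(name): name is "scene" or "top" or "wrist"; returns a dict with "image" (420x560x3 uint8, red, green, blue), "fovy" (degrees; the focal length in pixels is half the picture's height over the tangent of half this angle, whatever the lens; pixels are square), "cx", "cy" (the principal point, pixels), "R" (3x3) and "t" (3): a world point X has camera coordinates R X + t. Camera axes: x right, y down, z forward; pixel columns grow to the right and rows downward; lengths in m; the calibration is good to about 2 mm. The wrist camera is an equidistant fisheye: a pixel r from the principal point sees the ray r / f radians off the axis. A picture is of the moment at which its call begins. There is no depth.
- ticket.close_job(): hands the job in; it is judged then, once.
The state is a dict: "time": time; "joint_positions": joint angles; "qvel": joint speeds; "joint_torque": joint torques, N m; "tool_pos": TCP position; "ee_rot": TCP orientation; "wrist_force": force on the tool from outside, world axes, zero at the start; "wrist_torque": the same for the moment, N m; "width": finger opening in m; "finger_force": force on a finger pad.
Only numpy, scipy, OpenCV 4.12 (cv2) and the standard library are available. Lean on these libraries where they do the work, as an engineer would, in place of code of your own. Each camera call takes 0.05 s, during which the arm holds its last target. There are 200 camera calls.

## Working session

There is one attempt and no reset: what is moved stays moved. The work goes in short steps, Python scripts to look and compute and a tool call to move; the robot and the scene stay as the last step left them, time stands still between calls to the robot, and variables do not carry over. Pictures are saved under pics/ and viewed, at most 16 in all, crops included, and the job is handed in when it is done.

Besides the shell and the picture viewer there is one more tool, called after ">>>" in YAML: its name, and indented under it one key for each argument. apply_moves: Moves the arm, as the interface text tells. Its arguments: {"type":"object","properties":{"moves":{"type":"array","items":{"type":"array","items":{"type":"array","items":{"type":"number"}}}}},"required":["moves"]}

```bash
mkdir -p pics; ls
cat > h.py <<'E'
import numpy as np,cv2
from bench import telemetry,snapshot,ticket,robot
def save(name,fn,s=None):
    s=s or snapshot(name); cv2.imwrite('pics/'+fn,s['image'][:,:,::-1]); np.save('pics/'+fn+'.npy',s,allow_pickle=True); return s
def load(fn): return np.load('pics/'+fn+'.npy',allow_pickle=True).item()
def ray(s,u,v,fish=False):
    f=s['image'].shape[0]/2/np.tan(np.radians(s['fovy'])/2)
    d=np.array([(u-s['cx'])/f,(v-s['cy'])/f,1.])
    if fish:
        r=np.hypot(d[0],d[1]); d=np.array([np.sin(r)*d[0]/r,np.sin(r)*d[1]/r,np.cos(r)]) if r>0 else d
    R=np.array(s['R']);return -R.T@np.array(s['t']),R.T@d
def onz(s,u,v,z,fish=False):
    c,d=ray(s,u,v,fish); return c+d*(z-c[2])/d[2]
def proj(s,X,fish=False):
    f=s['image'].shape[0]/2/np.tan(np.radians(s['fovy'])/2)
    p=np.array(s['R'])@X+np.array(s['t'])
    if fish:
        r=np.hypot(p[0],p[1]);a=np.arctan2(r,p[2]);return s['cx']+f*a*p[0]/r,s['cy']+f*a*p[1]/r
    return s['cx']+f*p[0]/p[2],s['cy']+f*p[1]/p[2]
E
python3 -c "
from h import *
for n in ('scene','top','wrist'):
    s=save(n,n+'0.png'); print(n,s['fovy'],s['cx'],s['cy'],-np.array(s['R']).T@s['t'],np.round(s['R'],2).tolist())
print(telemetry.get_obs())"
```

```text
pics
scene 48.951431759323135 279.0425899925537 212.85044458665735 [1.34936335 0.02160941 0.83311497] [[-0.02, 1.0, 0.02], [0.66, 0.03, -0.75], [-0.75, -0.0, -0.66]]
top 50.02323152360567 279.336968485903 213.68365664792879 [0.39043067 0.01128474 1.1728497 ] [[-0.02, -1.0, -0.01], [-0.99, 0.02, -0.12], [0.12, 0.0, -0.99]]
wrist 65.70646984690485 279.17477373963084 206.28476447923518 [ 0.23825394 -0.50110947  0.38388725] [[0.31, -0.95, -0.0], [-0.92, -0.3, 0.25], [-0.23, -0.07, -0.97]]
{'time': 0.15, 'joint_positions': array([-1.35912274e+00,  8.77888539e-02,  1.37184069e+00, -7.11418664e-06,
        1.68358980e+00, -1.03091378e-01]), 'qvel': array([ 0.00090038, -0.00221815, -0.00258637,  0.00098301, -0.00138835,
        0.00100584]), 'joint_torque': array([ 1.10953184e-03, -3.40642548e+01, -3.02793610e+01,  7.18084630e-02,
        3.05021997e-02, -1.24285125e-04]), 'tool_pos': array([ 0.17025981, -0.52290655,  0.4038045 ]), 'ee_rot': array([-3.13997387e+00, -1.60368384e-04,  3.14764043e-01]), 'wrist_force': array([-0.12304888,  0.18750551,  0.6071797 ]), 'wrist_torque': array([-0.01487294,  0.00027708, -0.02489006]), 'finger_force': 0.0, 'width': 0.09421263730225933}
```

View pics/top0.png

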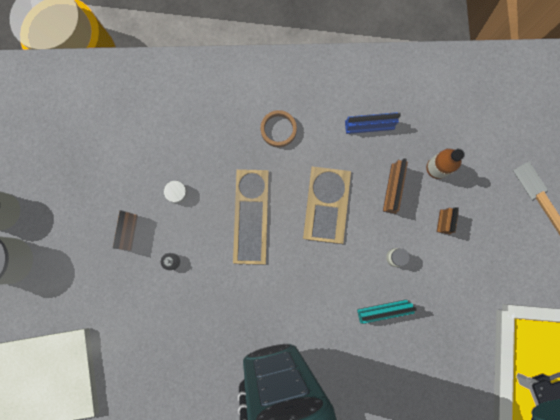

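View pics/scene0.png

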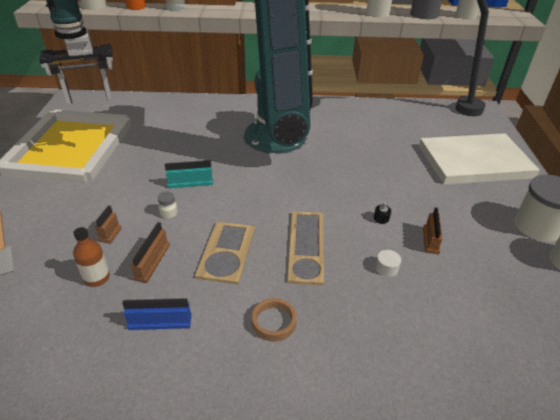

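The top view shows three brown squeegees at (395,186), (448,220) and (125,231), with blue and turquoise look-alikes at (372,124) and (386,312). The two white/grey cylinders are at (175,191) and (399,258), the knob at (170,262), the boards at (251,217) and (328,205), the core at (279,128) and the bottle at (445,163). The scene view shows the same layout. Next is one close crop to settle jar against stand, plus a measure of lengths.

```bash
python3 -c "
from h import *
t=load('top0.png');s=load('scene0.png')
def c(S,u,v):return cv2.resize(S['image'][v-30:v+30,u-35:u+35,::-1],(260,220),interpolation=cv2.INTER_CUBIC)
a=np.vstack([np.hstack([c(t,175,191),c(t,399,258),c(t,170,262)]),np.hstack([c(s,388,263),c(s,168,206),c(s,110,225)])])
cv2.imwrite('pics/c1.png',a)
hsv=cv2.cvtColor(t['image'],cv2.COLOR_RGB2HSV)
m=((hsv[...,1]>80)&((hsv[...,0]<25))).astype(np.uint8)
n,l,st,ce=cv2.connectedComponentsWithStats(m)
for i in range(1,n):
    if st[i,4]>60:
        pts=np.argwhere(l==i)[:,::-1].astype(np.float32); r=cv2.minAreaRect(pts); b=cv2.boxPoints(r)
        w=np.array([onz(t,*p,0.01)[:2] for p in b]);print(st[i],np.round(r[0],1),'world box',np.round(w,3).tolist(),'sides',np.round(np.linalg.norm(w[1]-w[0]),3),np.round(np.linalg.norm(w[2]-w[1]),3))
"
```

```text
[  57    0   59   48 1244] [86.  23.5] world box [[0.999, 0.615], [1.136, 0.62], [1.132, 0.459], [0.995, 0.456]] sides 0.137 0.161
[ 467    0   93   40 3550] [513.   19.5] world box [[1.11, -0.511], [1.105, -0.763], [0.992, -0.752], [0.997, -0.503]] sides 0.252 0.113
[261 111  36  35 375] [278.5 128. ] world box [[0.806, 0.06], [0.804, -0.034], [0.711, -0.031], [0.713, 0.061]] sides 0.094 0.093
[435 149  26  24 418] [447.5 161. ] world box [[0.661, -0.386], [0.704, -0.432], [0.659, -0.472], [0.616, -0.426]] sides 0.063 0.061
[383 160  19  53 531] [395.  185.9] world box [[0.533, -0.252], [0.669, -0.284], [0.66, -0.324], [0.524, -0.291]] sides 0.14 0.041
[ 304  168   46   75 1118] [326.9 205. ] world box [[0.463, -0.044], [0.65, -0.071], [0.636, -0.173], [0.449, -0.145]] sides 0.189 0.103
[237 171  31  19 152] [252. 180.] world box [[0.644, 0.125], [0.642, 0.046], [0.594, 0.047], [0.596, 0.126]] sides 0.079 0.048
[536 192  24  42 385] [550.8 211.8] world box [[0.562, -0.649], [0.577, -0.672], [0.478, -0.726], [0.464, -0.703]] sides 0.027 0.112
[233 199  34  65 415] [249.9 230.8] world box [[0.404, 0.138], [0.572, 0.131], [0.568, 0.048], [0.4, 0.056]] sides 0.168 0.083
[437 208  16  26 311] [444.5 220.2] world box [[0.472, -0.389], [0.537, -0.397], [0.535, -0.434], [0.47, -0.426]] sides 0.066 0.037
[516 372  44  34  87] [533.5 378.7] world box [[0.089, -0.543], [0.167, -0.609], [0.119, -0.672], [0.041, -0.606]] sides 0.103 0.079
```

View pics/c1.png

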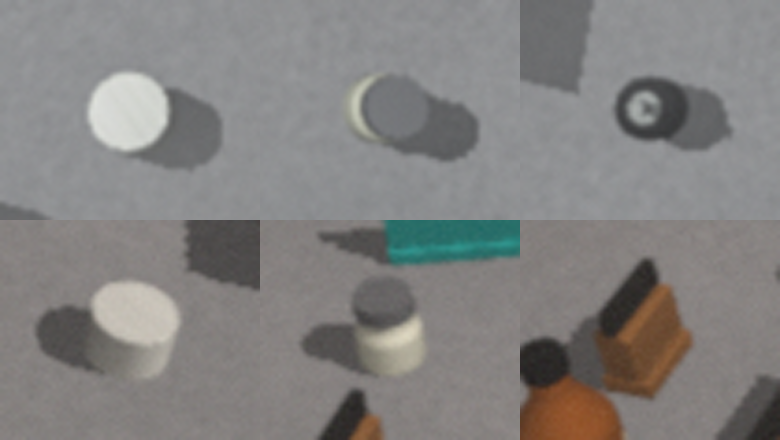

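The crop confirms the stand at top (175,191), a low plain disc, and the jar with its grey lid at (399,258). The knob is at (170,262) and the short squeegee at (448,220). Now the poses.

```bash
python3 -c "
from h import *
t=load('top0.png');s=load('scene0.png')
def comp(S,m,seed=None,win=None):
    m=m.astype(np.uint8)
    if win: k=np.zeros_like(m);u0,v0,u1,v1=win;k[v0:v1,u0:u1]=1;m=m*k
    return np.argwhere(m)[:,::-1].astype(np.float32)
h=cv2.cvtColor(t['image'],cv2.COLOR_RGB2HSV);g=t['image'].mean(2)
hs=cv2.cvtColor(s['image'],cv2.COLOR_RGB2HSV);gs=s['image'].mean(2)
def rect(S,p,z,name):
    w=np.array([onz(S,*q,z)[:2] for q in p],np.float32); (c,sz,a)=cv2.minAreaRect(w)
    if sz[0]<sz[1]: sz=sz[::-1];a-=90
    print(name,len(p),'c',np.round(c,4),'size',np.round(sz,4),'yaw',round((a+90)%180-90,1))
# boards
rect(t,comp(t,(h[...,1]>70)&(h[...,0]<25),win=(228,164,276,270)),.01,'long_board')
rect(t,comp(t,(h[...,1]>70)&(h[...,0]<25),win=(298,160,356,250)),.01,'short_board')
# blades
for n,S,hh,gg,w in (('longT',t,h,g,(380,150,415,215)),('shortT',t,h,g,(435,200,465,240)),('midT',t,h,g,(110,205,142,252)),('longS',s,hs,gs,(130,220,172,282)),('shortS',s,hs,gs,(92,203,124,245)),('midS',s,hs,gs,(422,205,445,255))):
    rect(S,comp(S,gg<52,win=w),.075 if n[-1]=='S' else .075,n+' dark')
    rect(S,comp(S,(hh[...,1]>90)&(hh[...,0]<25),win=w),.03,n+' wood')
print(h[186,395],g[180:192,385:408].astype(int)[6])
def circ(S,p,z,n):
    w=np.array([onz(S,*q,z)[:2] for q in p],np.float32);c,r=cv2.minEnclosingCircle(w);print(n,len(p),np.round(c,4),'diam',round(2*r,4))
circ(t,comp(t,g>175,win=(155,172,195,212)),.036,'stand')
circ(t,comp(t,g<62,win=(158,250,182,274)),.036,'knob')
print(t['image'][258,402],t['image'][258,391],t['image'][258,425],t['image'][240,399],t['image'][262,418])
b=comp(t,(h[...,1]>120)&(h[...,0]<20),win=(425,140,470,185));print('bottle px',b.mean(0))
"
```

```text
long_board 926 c [0.5241 0.0911] size [0.2445 0.0824] yaw -2.6
short_board 1262 c [ 0.5505 -0.1081] size [0.1912 0.1033] yaw -8.3
longT dark 12 c [ 0.5607 -0.2735] size [0.0688 0.0028] yaw -11.1
longT wood 489 c [ 0.5935 -0.2824] size [0.1363 0.0382] yaw -12.8
shortT dark 109 c [ 0.495  -0.4085] size [0.0657 0.0188] yaw -22.3
shortT wood 300 c [ 0.5027 -0.4045] size [0.0648 0.0337] yaw -9.6Traceback (most recent call last):
  File "<string>", line 19, in <module>
    rect(S,comp(S,gg<52,win=w),.075 if n[-1]=='S' else .075,n+' dark')
    ~~~~^^^^^^^^^^^^^^^^^^^^^^^^^^^^^^^^^^^^^^^^^^^^^^^^^^^^^^^^^^^^^^
  File "<string>", line 11, in rect
    w=np.array([onz(S,*q,z)[:2] for q in p],np.float32); (c,sz,a)=cv2.minAreaRect(w)
                                                                  ~~~~~~~~~~~~~~~^^^
cv2.error: OpenCV(4.12.0) /io/opencv/modules/imgproc/src/convhull.cpp:143: error: (-215:Assertion failed) total >= 0 && (depth == CV_32F || depth == CV_32S) in function 'convexHull'
```

```bash
cat >> h.py <<'E'
LB=np.array([.5241,.0911]),np.radians(-2.6); SB=np.array([.5505,-.1081]),np.radians(-8.3)
def onb(B,x,y=0): c,a=B; return c+[np.cos(a)*x-np.sin(a)*y,np.sin(a)*x+np.cos(a)*y]
def go(x,y,yaw,zg=None):
    "units to put grasp point at x,y,zg; yaw deg of tool x axis (mod 180)"
    o=telemetry.get_obs(); p=o['tool_pos']; w=o['ee_rot'][2]
    d=np.array([x,y])-p[:2]; dx=d@[np.cos(w),np.sin(w)]; dy=d@[np.sin(w),-np.cos(w)]
    dw=-(yaw-np.degrees(w)); dw=(dw+90)%180-90
    print('pos',np.round(p,4),'yaw',round(np.degrees(w),1),'j6',round(o['joint_positions'][5],2),'j1',round(o['joint_positions'][0],2),'w',round(o['width'],3),'F',round(o['finger_force'],1),'t',round(o['time'],1),'-> units',np.round([dx/.05,dy/.05,(p[2]-.18-zg)/.05 if zg is not None else 0,dw/10],3))
E
python3 -c "
from h import *
t=load('top0.png');h=cv2.cvtColor(t['image'],cv2.COLOR_RGB2HSV);g=t['image'].mean(2)
def circ(m,win,z,n):
    k=np.zeros(m.shape,np.uint8);u0,v0,u1,v1=win;k[v0:v1,u0:u1]=1
    p=np.argwhere(m&(k>0))[:,::-1]; w=np.array([onz(t,*q,z)[:2] for q in p],np.float32);c,r=cv2.minEnclosingCircle(w);print(n,len(p),np.round(c,4),np.round(w.mean(0),4),'diam',round(2*r,4))
circ(g>175,(155,172,195,212),.036,'stand')
circ(g<62,(158,250,182,274),.036,'knob')
im=t['image'].astype(int);print(im[258,402],im[258,391],im[258,425],im[240,399],im[262,418])
circ((abs(g-118)<14)&(h[...,1]<40),(390,245,412,272),.06,'lid?')
print('lid by eye',onz(t,401.5,258.5,.06),'bottle cap by eye',onz(t,459,154,.15),'mid',onz(t,125,231,.04))
print('pockets',onb(SB,.046),onb(SB,-.046),onb(LB,.081),onb(LB,-.038))
go(.6,.3,0,.15)
"
```

```text
stand 358 [0.59   0.2852] [0.5899 0.2848] diam 0.0552
knob 25 [0.4009 0.2869] [0.3983 0.2825] diam 0.0313
[116 118 121] [122 122 119] [146 146 149] [138 139 141] [98 97 99]
lid? 291 [ 0.4009 -0.284 ] [ 0.408  -0.2788] diam 0.065
lid by eye [ 0.40610201 -0.28210518  0.06      ] bottle cap by eye [ 0.64337065 -0.40363947  0.15      ] mid [0.48851429 0.40697761 0.04      ]
pockets [ 0.59601819 -0.11474039] [ 0.50498181 -0.10145961] [0.60501662 0.0874256 ] [0.48613912 0.09282379]
pos [ 0.1703 -0.5229  0.4038] yaw 18.0 j6 -0.1 j1 -1.36 w 0.094 F 0.0 t 0.1 -> units [ 13.268 -12.989   1.476   1.803]
```

>>> apply_moves:
  moves:
    - [[13.0, -12.8, 1.5, 2.6, 0], [13.0, -12.8, 1.5, 2.6, 0], [13.0, -12.8, 1.5, 2.6, 0], [13.0, -12.8, 1.5, 2.6, 0], [13.0, -12.8, 1.5, 2.6, 0], [13.0, -12.8, 1.5, 2.6, 0], [13.0, -12.8, 1.5, 2.6, 0], [13.0, -12.8, 1.5, 2.6, 0], [13.0, -12.8, 1.5, 2.6, 0], [13.0, -12.8, 1.5, 2.6, 0]]

```text
time: 1.4
tool_pos: [0.4569, 0.031, 0.3533]
ee_rot: [3.141, -0.001, -0.139]
wrist_force: [1.1, 0.6, 0.4]
width: 0.0943
finger_force: 0.0
```

```bash
python3 -c "
from h import *
go(.59,.285,-8.3,.12)"
```

```text
pos [0.4569 0.031  0.3533] yaw -7.9 j6 1.65 j1 -0.06 w 0.094 F 0.0 t 1.4 -> units [ 1.935 -5.4    1.067  0.035]
```

>>> apply_moves:
  moves:
    - [[1.9, -5.4, 1.05, 0, 0], [1.9, -5.4, 1.05, 0, 0], [1.9, -5.4, 1.05, 0, 0], [1.9, -5.4, 1.05, 0, 0], [1.9, -5.4, 1.05, 0, 0], [1.9, -5.4, 1.05, 0, 0], [1.9, -5.4, 1.05, 0, 0]]

```text
time: 2.28
tool_pos: [0.5878, 0.2827, 0.3006]
ee_rot: [3.14, 0.001, -0.139]
wrist_force: [0.2, -1.4, -0.1]
width: 0.0937
finger_force: 0.0
```

```bash
python3 -c "
from h import *
save('wrist','w1.png');go(.59,.285,-8.3,.025)
s=load('w1.png');print(proj(s,np.array([.59,.285,.036]),True))"
```

```text
pos [0.5877 0.2822 0.3012] yaw -8.0 j6 2.07 j1 0.36 w 0.094 F 0.0 t 2.3 -> units [ 0.037 -0.061  1.924  0.029]
(np.float64(275.2485410330145), np.float64(215.07581632186626))
```

View pics/w1.png

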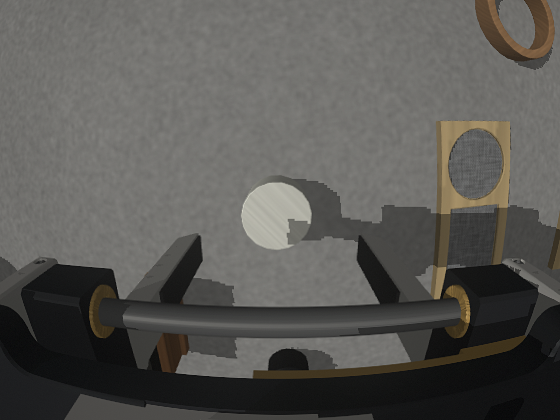

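The wrist view shows the stand disc centred at (277,215), predicted (275,215), so it agrees. Descending and gripping.

>>> apply_moves:
  moves:
    - [[0.05, -0.05, 0.7, 0, 0], [0.05, -0.05, 1.4, 0, 0], [0.05, -0.05, 1.87, 0, 0], [0.05, -0.05, 1.87, 0, 0], [0.05, -0.05, 1.87, 0, 1], [0.05, -0.05, 1.87, 0, 1], [0.05, -0.05, 1.87, 0, 1], [0.05, -0.05, 1.87, 0, 1], [0.05, -0.05, 1.87, 0, 1], [0.05, -0.05, 1.87, 0, 1]]

```text
time: 3.58
tool_pos: [0.5909, 0.2852, 0.2081]
ee_rot: [3.141, -0.001, -0.139]
wrist_force: [-0.9, -1.6, 2.9]
width: 0.0556
finger_force: 30.0
```

```bash
python3 -c "
from h import *
p=onb(SB,.046);go(*p,-8.3,.1)"
```

```text
pos [0.5909 0.2852 0.2081] yaw -8.0 j6 2.07 j1 0.36 w 0.056 F 30.0 t 3.6 -> units [ 1.209  7.907 -1.438  0.034]
```

>>> apply_moves:
  moves:
    - [[0, 0, -0.7, 0, 1], [0, 0.2, -1.44, 0, 1], [0.2, 1.2, -1.44, 0, 1], [0.4, 2.3, -1.44, 0, 1], [0.6, 3.4, -1.44, 0, 1], [0.7, 4.5, -1.44, 0, 1], [0.9, 5.6, -1.44, 0, 1], [1.1, 6.7, -1.44, 0, 1], [1.2, 7.6, -1.44, 0, 1], [1.2, 7.9, -1.44, 0, 1]]

```text
time: 4.82
tool_pos: [0.595, -0.1168, 0.2783]
ee_rot: [-3.142, 0.002, -0.142]
wrist_force: [0.3, 0.9, -2.1]
width: 0.0554
finger_force: 30.0
```

```bash
python3 -c "
from h import *
p=onb(SB,.046)
s=save('wrist','w2.png');go(*p,-8.3,.0336)
# pocket centre from wrist view: outline by predicted ring
print(proj(s,np.array([*p,.01]),True),[np.round(proj(s,np.array([*onb(SB,x,y),.01]),True),0).tolist() for x,y in((.096,.052),(.096,-.052),(-.096,.052),(-.096,-.052))])"
```

```text
pos [ 0.5949 -0.1172  0.2784] yaw -8.2 j6 1.43 j1 -0.29 w 0.056 F 30.0 t 4.9 -> units [ 0.016 -0.053  1.296  0.014]
(np.float64(276.22133379988213), np.float64(214.94718619994418)) [[209.0, 152.0], [344.0, 153.0], [223.0, 353.0], [330.0, 354.0]]
```

View pics/w2.png

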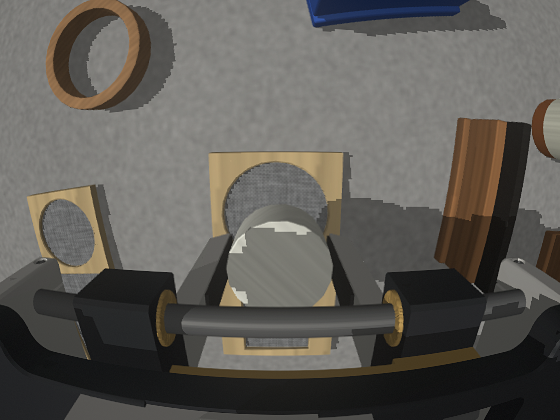

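The board's far corners appear at (209,153) and (347,152), as predicted. Lowering the stand.

>>> apply_moves:
  moves:
    - [[0, -0.05, 0.5, 0, 1], [0, -0.05, 1.0, 0, 1], [0, -0.05, 1.2, 0, 1], [0, -0.05, 1.28, 0, 1], [0, -0.05, 1.28, 0, 1], [0, -0.05, 1.28, 0, 0], [0, -0.05, 1.28, 0, 0], [0, -0.05, 1.28, 0, 0], [0, -0.05, 0.8, 0, 0], [0, -0.05, -0.5, 0, 0]]

```text
time: 6.12
tool_pos: [0.5947, -0.1116, 0.2987]
ee_rot: [-3.14, 0.009, -0.139]
wrist_force: [0.7, 0.1, 0.7]
width: 0.0938
finger_force: 0.0
```

```bash
python3 -c "
from h import *
go(.406,-.282,-8.3,.15)"
```

```text
pos [ 0.5947 -0.1116  0.2987] yaw -8.0 j6 1.43 j1 -0.28 w 0.094 F 0.0 t 6.1 -> units [-3.265  3.898 -0.625  0.032]
```

>>> apply_moves:
  moves:
    - [[-0.6, 0.6, -0.62, 0, 0], [-3.2, 3.9, -0.62, 0, 0], [-3.2, 3.9, -0.62, 0, 0], [-3.2, 3.9, -0.62, 0, 0], [-3.2, 3.9, -0.62, 0, 0], [-3.2, 3.9, -0.62, 0, 0], [-3.2, 3.9, -0.62, 0, 0], [-3.2, 3.9, -0.62, 0, 0]]

```text
time: 7.12
tool_pos: [0.4112, -0.2819, 0.3331]
ee_rot: [-3.141, -0.0, -0.137]
wrist_force: [0.4, 0.0, -0.3]
width: 0.0943
finger_force: 0.0
```

```bash
python3 -c "
from h import *
s=save('wrist','w3.png');go(.406,-.282,-8.3,.03)
print(proj(s,np.array([.406,-.282,.06]),True))
t=save('top','t3.png');h=cv2.cvtColor(t['image'],cv2.COLOR_RGB2HSV);g=t['image'].mean(2)
a=np.hstack([s['image'][120:400,130:430],cv2.resize(t['image'][160:250,280:370],(280,280))]);cv2.imwrite('pics/c3.png',a[:,:,::-1])
"
```

```text
pos [ 0.4112 -0.282   0.333 ] yaw -7.8 j6 0.99 j1 -0.71 w 0.094 F 0.0 t 7.2 -> units [-0.103  0.015  2.461  0.045]
(np.float64(279.95997739741955), np.float64(220.90920947194684))
```

View pics/c3.png

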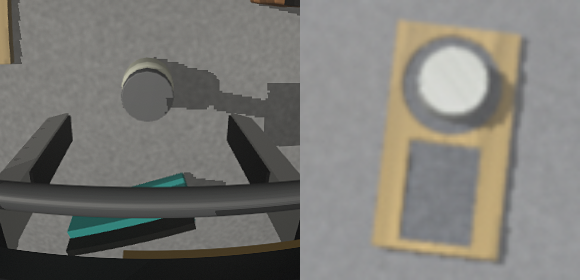

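The stand (right panel) sits centred in the round pocket. The jar lid centre is at wrist pixel (278,215).

```bash
python3 -c "
from h import *
s=load('w3.png');t=load('t3.png');p=onz(s,278,215,.06,True);print(p);go(p[0],p[1],-8.3,.034)
g=t['image'].mean(2);k=np.zeros(g.shape,bool);k[160:205,300:352]=1
q=np.argwhere((g>175)&k)[:,::-1];w=np.array([onz(t,*x,.042)[:2] for x in q],np.float32);print('stand',cv2.minEnclosingCircle(w),onb(SB,.046))"
```

```text
[ 0.41116856 -0.28110747  0.06      ]
pos [ 0.4111 -0.282   0.333 ] yaw -7.9 j6 0.99 j1 -0.72 w 0.094 F 0.0 t 7.2 -> units [-1.00e-03 -1.80e-02  2.38e+00  4.40e-02]
stand ((0.5946543216705322, -0.11136560142040253), 0.027714664116501808) [ 0.59601819 -0.11474039]
```

>>> apply_moves:
  moves:
    - [[0, 0, 0.9, 0, 0], [0, 0, 1.8, 0, 0], [0, 0, 2.38, 0, 0], [0, 0, 2.38, 0, 0], [0, 0, 2.38, 0, 1], [0, 0, 2.38, 0, 1], [0, 0, 2.38, 0, 1], [0, 0, 2.38, 0, 1], [0, 0, 2.38, 0, 1], [0, 0, 2.38, 0, 1]]

```text
time: 8.48
tool_pos: [0.4104, -0.2826, 0.2144]
ee_rot: [-3.141, -0.0, -0.139]
wrist_force: [-0.1, 1.5, 2.7]
width: 0.0472
finger_force: 30.0
```

```bash
python3 -c "
from h import *
go(.5947,-.1114,-8,.16)"
```

```text
pos [ 0.4104 -0.2826  0.2144] yaw -8.0 j6 0.99 j1 -0.72 w 0.047 F 30.0 t 8.5 -> units [ 3.175e+00 -3.903e+00 -2.511e+00  3.000e-03]
```

>>> apply_moves:
  moves:
    - [[0, 0, -0.9, 0, 1], [0.1, -0.1, -1.8, 0, 1], [0.5, -0.6, -2.5, 0, 1], [1.1, -1.3, -2.5, 0, 1], [1.7, -2.1, -2.5, 0, 1], [2.3, -2.8, -2.5, 0, 1], [2.8, -3.4, -2.5, 0, 1], [3.1, -3.8, -2.5, 0, 1], [3.17, -3.9, -2.5, 0, 1], [3.17, -3.9, -2.5, 0, 1]]

```text
time: 9.72
tool_pos: [0.5941, -0.1118, 0.3384]
ee_rot: [3.141, 0.001, -0.139]
wrist_force: [0.0, -1.2, -1.0]
width: 0.0472
finger_force: 30.0
```

```bash
python3 -c "
from h import *
s=save('wrist','w4.png');a=s['image'][130:340,180:380];cv2.imwrite('pics/c4.png',cv2.resize(a,None,fx=2.5,fy=2.5)[:,:,::-1])
go(.5947,-.1114,-8,.0764)
z=telemetry.get_obs()['tool_pos'][2]-.2144+.06;o=telemetry.get_obs()['tool_pos'];print('lid pred',proj(s,np.array([o[0],o[1],z]),True),'+x10mm',proj(s,np.array([o[0]+.01,o[1],z]),True))
c=np.array(proj(s,np.array([.5947,-.1114,.042]),True));print('stand',c)"
```

```text
pos [ 0.5939 -0.1122  0.3386] yaw -8.0 j6 1.43 j1 -0.28 w 0.047 F 30.0 t 9.8 -> units [ 0.014 -0.019  1.645  0.   ]
lid pred (np.float64(279.35511623657857), np.float64(284.24154887070557)) +x10mm (np.float64(276.30104016395296), np.float64(265.01127400791086))
stand [278.20556121 206.48709017]
```

View pics/c4.png

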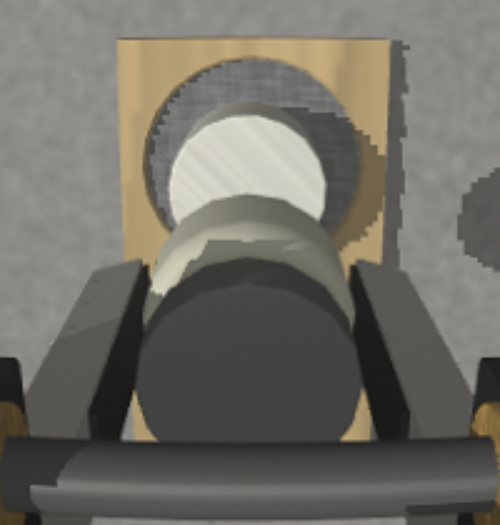

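The jar lid is centred at about (279,284), as predicted, so it is centred in the grip with the stand at (278,206). Setting it on the stand.

>>> apply_moves:
  moves:
    - [[0, 0, 0.6, 0, 1], [0, 0, 1.2, 0, 1], [0, 0, 1.5, 0, 1], [0, 0, 1.63, 0, 1], [0, 0, 1.63, 0, 1], [0, 0, 1.63, 0, 1], [0, 0, 1.63, 0, 0], [0, 0, 1.63, 0, 0], [0, 0, 1.63, 0, 0], [0, 0, 1.63, 0, 0]]

```text
time: 11.02
tool_pos: [0.5944, -0.1116, 0.2578]
ee_rot: [3.141, -0.0, -0.139]
wrist_force: [0.3, 0.2, 0.4]
width: 0.0839
finger_force: 0.0
```

>>> apply_moves:
  moves:
    - [[0, 0, -0.7, 0, 0], [0, 0, -1.5, 0, 0], [0, 0, -1.5, 0, 0]]

```text
time: 11.4
tool_pos: [0.5952, -0.1118, 0.3372]
ee_rot: [3.14, -0.009, -0.139]
wrist_force: [0.6, -1.2, 0.7]
width: 0.094
finger_force: 0.0
```

```bash
python3 -c "
from h import *
s=save('wrist','w5.png');p=(.5935,-.2824)
go(*p,-12.8,.16)
t=save('top','t5.png')
print([np.round(proj(s,np.array([.5947,-.1114,z]),True)) for z in (.042,.102)])
cv2.imwrite('pics/c5.png',np.hstack([s['image'][80:380,130:530],cv2.resize(t['image'][150:250,290:380],(270,300))])[:,:,::-1])"
```

```text
pos [ 0.5946 -0.1117  0.3345] yaw -8.0 j6 1.43 j1 -0.28 w 0.094 F 0.0 t 11.4 -> units [ 0.45   3.385 -0.11   0.484]
[array([278., 211.]), array([278., 233.])]
```

View pics/c5.png

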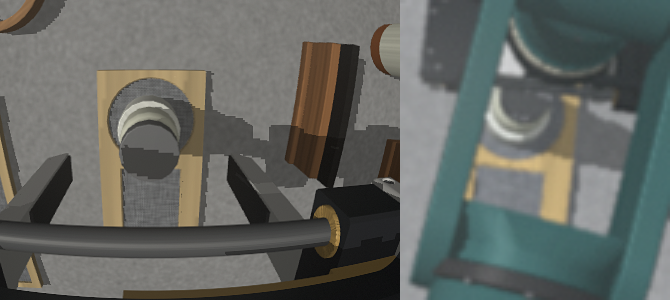

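The jar stands upright on the stand, with its lid at about (279,231) against a predicted (278,233). Next is the long squeegee. I'll look from above it, set slightly back from the bottle.

>>> apply_moves:
  moves:
    - [[0.1, 1.0, -0.1, 0.2, 0], [0.25, 2.2, -0.1, 0.4, 0], [0.25, 3.4, -0.1, 0.48, 0], [0.25, 3.4, -0.1, 0.48, 0], [0.25, 3.4, -0.1, 0.48, 0], [0.25, 3.4, -0.1, 0.48, 0]]

```text
time: 12.25
tool_pos: [0.5834, -0.2802, 0.3368]
ee_rot: [-3.141, 0.001, -0.221]
wrist_force: [-0.3, -0.1, -0.5]
width: 0.0943
finger_force: 0.0
```

```bash
python3 -c "
from h import *
s=save('wrist','w6.png');go(.5935,-.2824,-12.8,.042)
for n,x,y,w in(('c',.5935,-.2824,-12.8),):
    a=np.radians(w);print([np.round(proj(s,np.array([x+np.cos(a)*u-np.sin(a)*v,y+np.sin(a)*u+np.cos(a)*v,.075]),True)).tolist() for u,v in((.065,.004),(.065,-.004),(-.065,.004),(-.065,-.004))])
cv2.imwrite('pics/c6.png',cv2.resize(s['image'][60:360,130:430],(600,600))[:,:,::-1])"
```

```text
pos [ 0.5835 -0.2801  0.3371] yaw -12.6 j6 1.26 j1 -0.54 w 0.094 F 0.0 t 12.3 -> units [2.050e-01 1.000e-03 2.303e+00 1.600e-02]
[[274.0, 120.0], [285.0, 120.0], [274.0, 281.0], [284.0, 281.0]]
```

View pics/c6.png

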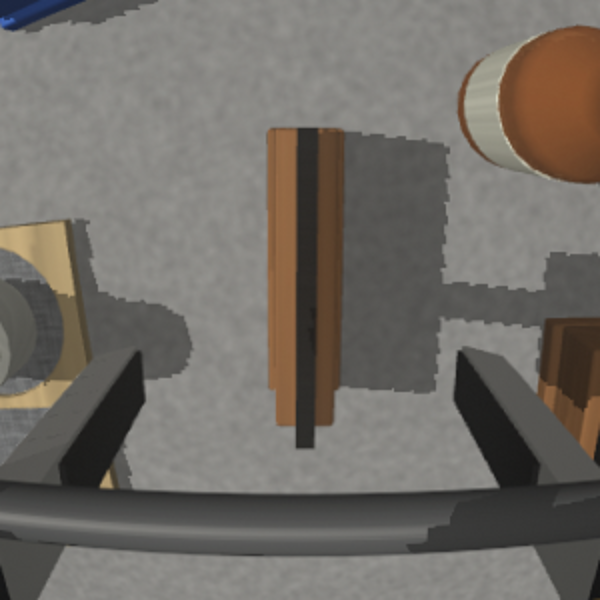

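The blade runs straight from (283.5,124) to (282.5,284) in wrist pixels, aligned with the tool, with the bottle clear at the right.

```bash
python3 -c "
from h import *
s=load('w6.png');a=onz(s,283.5,124,.075,True);b=onz(s,282.5,284,.075,True);c=(a+b)/2;d=a-b;print(c,np.linalg.norm(d),np.degrees(np.arctan2(d[1],d[0])))
u=d/np.linalg.norm(d);q=c-u*.01;go(q[0],q[1],np.degrees(np.arctan2(d[1],d[0])),.042)"
```

```text
[ 0.5899819  -0.28464976  0.075     ] 0.1294921148217208 -12.826847252095831
pos [ 0.5835 -0.2801  0.3371] yaw -12.6 j6 1.26 j1 -0.54 w 0.094 F 0.0 t 12.3 -> units [-0.054  0.059  2.303  0.019]
```

>>> apply_moves:
  moves:
    - [[-0.05, 0.06, 0.6, 0, 0], [-0.05, 0.06, 1.2, 0, 0], [-0.05, 0.06, 1.8, 0, 0], [-0.05, 0.06, 2.3, 0, 0], [-0.05, 0.06, 2.3, 0, 0], [-0.05, 0.06, 2.3, 0, 1], [-0.05, 0.06, 2.3, 0, 1], [-0.05, 0.06, 2.3, 0, 1], [-0.05, 0.06, 2.3, 0, 1], [-0.05, 0.06, 2.3, 0, 1]]

```text
time: 13.55
tool_pos: [0.58, -0.2842, 0.2228]
ee_rot: [3.141, -0.0, -0.223]
wrist_force: [0.2, -0.4, -0.0]
width: 0.0476
finger_force: 0.0
```

>>> apply_moves:
  moves:
    - [[0, 0, 0, 0, 1], [0, 0, 0, 0, 1], [0, 0, -0.5, 0, 1], [0, 0, -1.2, 0, 1], [0, 0, -2.2, 0, 1], [0, 0, -3.2, 0, 1], [0, 0, -3.2, 0, 1]]

```text
time: 14.42
tool_pos: [0.5805, -0.2843, 0.3888]
ee_rot: [3.138, -0.011, -0.223]
wrist_force: [-0.6, 0.5, -1.1]
width: 0.026
finger_force: 30.0
```

```bash
python3 -c "
from h import *
p=onb(LB,-.038-.01);go(*p,-2.6,.2)"
```

```text
pos [ 0.5805 -0.2843  0.3888] yaw -12.8 j6 1.25 j1 -0.54 w 0.026 F 30.0 t 14.4 -> units [-3.703 -6.904  0.175 -1.016]
```

>>> apply_moves:
  moves:
    - [[-0.3, -0.5, 0, -0.1, 1], [-0.9, -1.5, 0, -0.3, 1], [-1.5, -2.6, 0, -0.5, 1], [-2.0, -3.7, 0, -0.7, 1], [-2.6, -4.8, 0, -0.9, 1], [-3.2, -5.9, 0, -1.0, 1], [-3.6, -6.7, 0, -1.0, 1], [-3.7, -6.9, 0, -1.0, 1], [-3.7, -6.9, 0.8, -1.0, 1], [-3.7, -6.9, 0.8, -1.0, 1]]

```text
time: 15.68
tool_pos: [0.4748, 0.0927, 0.3379]
ee_rot: [3.14, 0.01, -0.049]
wrist_force: [-0.7, -0.8, -1.5]
width: 0.0263
finger_force: 30.0
```

```bash
python3 -c "
from h import *
s=save('wrist','w7.png')
p=onb(LB,-.038-.01);go(*p,-2.6,.0485)
print([np.round(proj(s,np.array([*onb(LB,x,y),.01]),True)).tolist() for x,y in((.123,.042),(.123,-.042))])
cv2.imwrite('pics/c7.png',cv2.resize(s['image'][80:380,130:430],(600,600))[:,:,::-1])"
```

```text
pos [0.4755 0.0926 0.3402] yaw -2.8 j6 1.7 j1 0.08 w 0.026 F 30.0 t 15.7 -> units [ 0.012 -0.015  2.234 -0.022]
[[233.0, 20.0], [321.0, 20.0]]
```

View pics/c7.png

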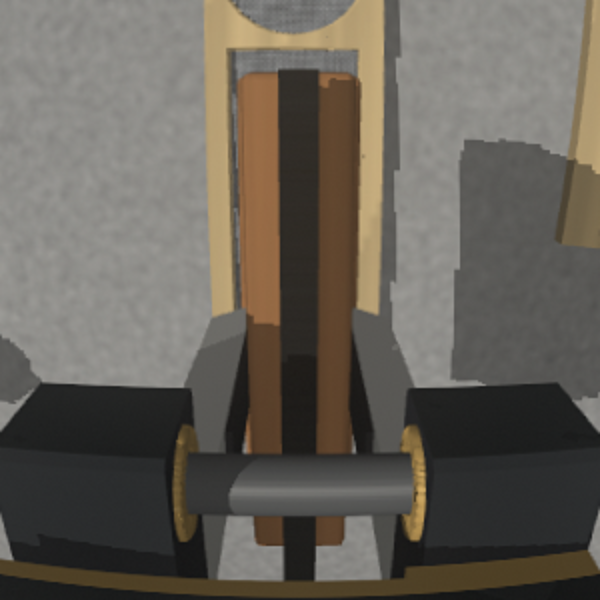

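The squeegee is held straight and in line with the oblong pocket (pocket far edge at crop v≈50, blade centred at u≈299). Lowering.

>>> apply_moves:
  moves:
    - [[0, 0, 0.7, 0, 1], [0, 0, 1.4, 0, 1], [0, 0, 1.9, 0, 1], [0, 0, 2.15, 0, 1], [0, 0, 2.2, 0, 1], [0, 0, 2.21, 0, 1], [0, 0, 2.21, 0, 0.5], [0, 0, 2.21, 0, 0.3], [0, 0, 2.21, 0, 0.3], [0, 0, 2.21, 0, 0.3]]

```text
time: 16.98
tool_pos: [0.4759, 0.0933, 0.2323]
ee_rot: [3.142, -0.0, -0.048]
wrist_force: [0.8, -0.2, 0.2]
width: 0.062
finger_force: 0.0
```

>>> apply_moves:
  moves:
    - [[0, 0, -0.7, 0, 0], [0, 0, -1.8, 0, 0], [0, 0, -2.0, 0, 0], [0, 0, -2.0, 0, 0]]

```text
time: 17.48
tool_pos: [0.4759, 0.0933, 0.3325]
ee_rot: [-3.141, -0.001, -0.048]
wrist_force: [-0.4, 0.2, -0.9]
width: 0.0939
finger_force: 0.0
```

```bash
python3 -c "
from h import *
s=save('wrist','w8.png');go(.4009,.2869,-2.6,.14)
t=load('top0.png');print(onz(t,170,262,.058),onz(t,171,262,.036))"
```

```text
pos [0.4755 0.0933 0.331 ] yaw -2.8 j6 1.7 j1 0.08 w 0.094 F 0.0 t 17.5 -> units [-1.678 -3.796  0.22  -0.016]
[0.40814412 0.28777488 0.058     ] [0.40844695 0.29071223 0.036     ]
```

>>> apply_moves:
  moves:
    - [[-0.5, -1.2, 0, 0, 0], [-1.6, -3.8, 0.2, 0, 0], [-1.6, -3.8, 0.2, 0, 0], [-1.6, -3.8, 0.2, 0, 0], [-1.6, -3.8, 0.2, 0, 0], [-1.6, -3.8, 0.2, 0, 0], [-1.6, -3.8, 0.2, 0, 0]]

```text
time: 18.4
tool_pos: [0.4056, 0.2859, 0.3216]
ee_rot: [3.141, 0.001, -0.05]
wrist_force: [0.9, -0.4, 0.6]
width: 0.0943
finger_force: 0.0
```

```bash
python3 -c "
from h import *
s=save('wrist','w9.png');go(.406,.288,-2.6,.027);a=load('w8.png')['image']
print(np.round(proj(s,np.array([.406,.288,.036]),True)))
cv2.imwrite('pics/c9.png',np.hstack([s['image'][80:400,130:430],a[0:320,130:430]])[:,:,::-1])"
```

```text
pos [0.4056 0.2859 0.3219] yaw -2.9 j6 2.12 j1 0.5 w 0.094 F 0.0 t 18.4 -> units [ 0.005 -0.043  2.298 -0.028]
[276. 210.]
```

View pics/c9.png

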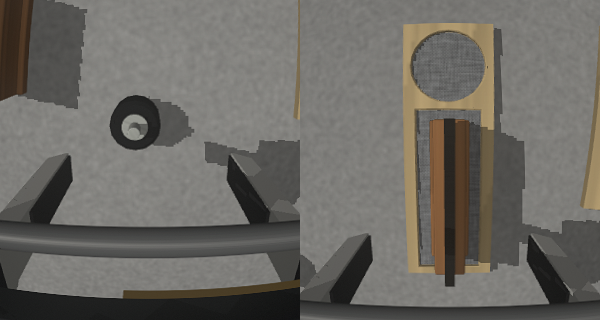

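The long squeegee stands centred in its pocket (right panel). The knob head centre is at wrist pixel (265,202).

```bash
python3 -c "
from h import *
s=load('w9.png');p=onz(s,265,203,.032,True);print(p,onz(s,264,208,.058,True));go(.411,p[1],-2.6,.027)"
```

```text
[0.41177225 0.29727494 0.032     ] [0.41411162 0.29681283 0.058     ]
pos [0.4056 0.2859 0.3219] yaw -2.9 j6 2.12 j1 0.5 w 0.094 F 0.0 t 18.4 -> units [ 0.096 -0.233  2.298 -0.028]
```

>>> apply_moves:
  moves:
    - [[0.13, -0.23, 0.6, 0, 0], [0.13, -0.23, 1.2, 0, 0], [0.13, -0.23, 1.8, 0, 0], [0.13, -0.23, 2.28, 0, 0], [0.13, -0.23, 2.28, 0, 0], [0.13, -0.23, 2.28, 0, 1], [0.13, -0.23, 2.28, 0, 1], [0.13, -0.23, 2.28, 0, 1], [0.13, -0.23, 2.28, 0, 1], [0.13, -0.23, 2.28, 0, 1]]

```text
time: 19.7
tool_pos: [0.4121, 0.2981, 0.2082]
ee_rot: [-3.142, -0.0, -0.048]
wrist_force: [-0.6, 0.3, -1.3]
width: 0.047
finger_force: 0.0
```

>>> apply_moves:
  moves:
    - [[0, 0, 0, 0, 1], [0, 0, -0.7, 0, 1], [0, 0, -1.5, 0, 1], [0, 0, -2.5, 0, 1], [0, 0, -2.5, 0, 1]]

```text
time: 20.32
tool_pos: [0.413, 0.2987, 0.3379]
ee_rot: [-3.136, -0.009, -0.048]
wrist_force: [-0.0, 0.7, -1.7]
width: 0.0431
finger_force: 30.0
```

```bash
python3 -c "
from h import *
p=onb(LB,.081);go(*p,-2.6,.15)"
```

```text
pos [0.413  0.2987 0.3379] yaw -2.8 j6 2.13 j1 0.51 w 0.043 F 30.0 t 20.3 -> units [ 4.038  4.035  0.157 -0.016]
```

>>> apply_moves:
  moves:
    - [[0.3, 0.3, 0, 0, 1], [1.0, 1.0, 0, 0, 1], [1.7, 1.7, 0, 0, 1], [2.4, 2.4, 0, 0, 1], [3.1, 3.1, 0, 0, 1], [3.7, 3.7, 0.1, 0, 1], [4.0, 4.0, 0.15, 0, 1], [4.03, 4.03, 0.15, 0, 1], [4.03, 4.03, 0.15, 0, 1]]

```text
time: 21.45
tool_pos: [0.6031, 0.0881, 0.3252]
ee_rot: [-3.141, 0.001, -0.047]
wrist_force: [-1.0, -0.2, -1.4]
width: 0.0435
finger_force: 30.0
```

```bash
python3 -c "
from h import *
s=save('wrist','w10.png');p=onb(LB,.081);go(*p,-2.6,.0343)
o=telemetry.get_obs()['tool_pos'];print(proj(s,np.array([o[0],o[1],o[2]-.208+.036]),True),proj(s,np.array([*p,.01]),True))
cv2.imwrite('pics/c10.png',cv2.resize(s['image'][120:360,160:400],(600,600))[:,:,::-1])"
```

```text
pos [0.603  0.0883 0.3256] yaw -2.7 j6 1.67 j1 0.05 w 0.044 F 30.0 t 21.5 -> units [ 0.041  0.016  2.225 -0.007]
(np.float64(278.3971919220677), np.float64(268.2069516812387)) (np.float64(279.80254174430786), np.float64(200.0333517348205))
```

View pics/c10.png

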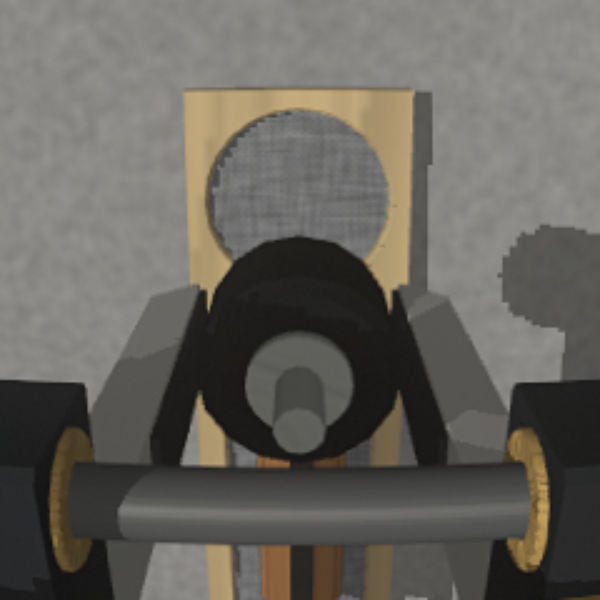

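The knob is centred in the grip, with the pocket centre at (279,200) as predicted. Lowering.

>>> apply_moves:
  moves:
    - [[0.03, 0, 0.7, 0, 1], [0.03, 0, 1.4, 0, 1], [0.03, 0, 1.9, 0, 1], [0.03, 0, 2.15, 0, 1], [0.03, 0, 2.22, 0, 1], [0.03, 0, 2.22, 0, 1], [0.03, 0, 2.22, 0, 0.3], [0.03, 0, 2.22, 0, 0.2], [0.03, 0, 2.22, 0, 0.2], [0.03, 0, 2.22, 0, 0.2]]

```text
time: 22.75
tool_pos: [0.6053, 0.0869, 0.2148]
ee_rot: [3.142, -0.0, -0.048]
wrist_force: [-0.1, -0.5, -0.6]
width: 0.0746
finger_force: 0.0
```

>>> apply_moves:
  moves:
    - [[0, 0, -0.7, 0, 0], [0, 0, -1.8, 0, 0], [0, 0, -3.0, 0, 0], [0, 0, -3.2, 0, 0], [0, 0, -3.2, 0, 0]]

```text
time: 23.38
tool_pos: [0.6052, 0.087, 0.3752]
ee_rot: [-3.142, -0.002, -0.048]
wrist_force: [-0.7, -0.1, -1.0]
width: 0.0941
finger_force: 0.0
```

```bash
python3 -c "
from h import *
s=save('wrist','w11.png');go(.490,-.407,-9,.19)"
```

```text
pos [0.605  0.087  0.3731] yaw -2.8 j6 1.67 j1 0.05 w 0.094 F 0.0 t 23.4 -> units [-1.821  9.98   0.062  0.624]
```

>>> apply_moves:
  moves:
    - [[-0.2, 1.0, 0, 0.1, 0], [-1.8, 10.0, 0, 0.6, 0], [-1.8, 10.0, 0, 0.6, 0], [-1.8, 10.0, 0, 0.6, 0], [-1.8, 10.0, 0, 0.6, 0], [-1.8, 10.0, 0, 0.6, 0], [-1.8, 10.0, 0, 0.6, 0], [-1.8, 10.0, 0, 0.6, 0], [-1.8, 10.0, 0, 0.6, 0], [-1.8, 10.0, 0, 0.6, 0]]

```text
time: 24.68
tool_pos: [0.4908, -0.4088, 0.3717]
ee_rot: [-3.138, 0.004, -0.155]
wrist_force: [1.0, -0.3, 0.3]
width: 0.0938
finger_force: 0.0
```

```bash
python3 -c "
from h import *
s=save('wrist','w12.png');go(.49,-.407,-9,.042);a=load('w11.png')['image']
cv2.imwrite('pics/c12.png',np.hstack([cv2.resize(s['image'][100:300,180:380],(500,500)),cv2.resize(a[150:350,200:320],(300,500))])[:,:,::-1])"
```

```text
pos [ 0.4913 -0.4075  0.3725] yaw -8.8 j6 0.94 j1 -0.78 w 0.094 F 0.0 t 24.7 -> units [-0.028 -0.005  3.011  0.024]
```

View pics/c12.png

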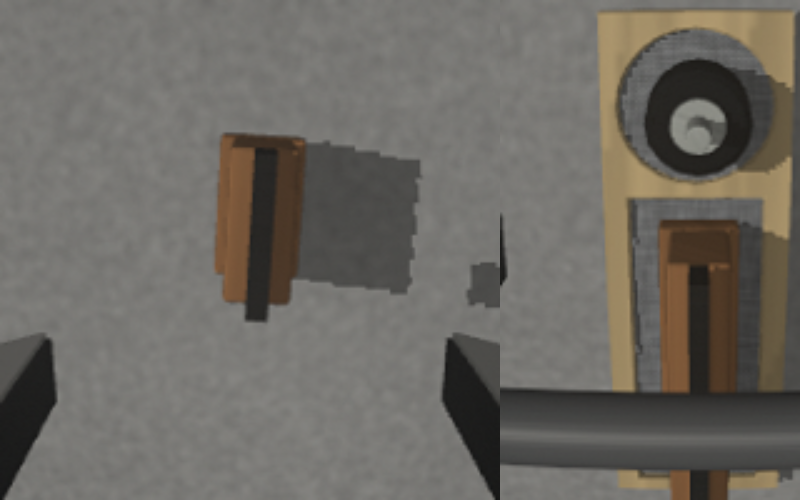

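The knob stands in its pocket, stud up. The short squeegee's blade runs from wrist pixel (285.6,159.6) to (282.4,228.4).

```bash
python3 -c "
from h import *
s=load('w12.png');a=onz(s,285.6,159.6,.075,True);b=onz(s,282.4,228.4,.075,True);c=(a+b)/2;d=a-b;w=np.degrees(np.arctan2(d[1],d[0]));print(c,np.linalg.norm(d),w)
go(c[0],c[1],w,.042)"
```

```text
[ 0.50041935 -0.41363548  0.075     ] 0.06165042712221812 -11.276418873034988
pos [ 0.4913 -0.4075  0.3725] yaw -8.8 j6 0.94 j1 -0.78 w 0.094 F 0.0 t 24.7 -> units [0.198 0.094 3.011 0.252]
```

>>> apply_moves:
  moves:
    - [[0.2, 0.09, 0.9, 0.25, 0], [0.2, 0.09, 1.8, 0.25, 0], [0.2, 0.09, 2.6, 0.25, 0], [0.2, 0.09, 3.0, 0.25, 0], [0.2, 0.09, 3.0, 0.25, 0], [0.2, 0.09, 3.0, 0.25, 1], [0.2, 0.09, 3.0, 0.25, 1], [0.2, 0.09, 3.0, 0.25, 1], [0.2, 0.09, 3.0, 0.25, 1], [0.2, 0.09, 3.0, 0.25, 1]]

```text
time: 25.98
tool_pos: [0.5003, -0.4141, 0.2248]
ee_rot: [3.141, -0.0, -0.197]
wrist_force: [-0.2, -0.4, -0.6]
width: 0.0474
finger_force: 0.0
```

>>> apply_moves:
  moves:
    - [[0, 0, 0, 0, 1], [0, 0, 0, 0, 1], [0, 0, -0.7, 0, 1], [0, 0, -1.5, 0, 1], [0, 0, -2.4, 0, 1], [0, 0, -2.6, 0, 1], [0, 0, -2.6, 0, 1]]

```text
time: 26.85
tool_pos: [0.5004, -0.414, 0.3542]
ee_rot: [3.141, -0.0, -0.197]
wrist_force: [1.1, -0.4, -1.7]
width: 0.0261
finger_force: 30.0
```

```bash
python3 -c "
from h import *
p=onb(SB,-.046);go(*p,-8.3,.15)"
```

```text
pos [ 0.5004 -0.414   0.3542] yaw -11.3 j6 0.99 j1 -0.78 w 0.026 F 30.0 t 26.9 -> units [-1.13  -6.148  0.484 -0.296]
```

>>> apply_moves:
  moves:
    - [[-0.1, -0.4, 0, -0.1, 1], [-0.3, -1.4, 0, -0.2, 1], [-0.5, -2.4, 0, -0.3, 1], [-0.7, -3.4, 0, -0.3, 1], [-0.9, -4.4, 0, -0.3, 1], [-1.1, -5.4, 0, -0.3, 1], [-1.13, -6.0, 0, -0.3, 1], [-1.13, -6.15, 0, -0.3, 1], [-1.13, -6.15, 0.3, -0.3, 1], [-1.13, -6.15, 0.3, -0.3, 1]]

```text
time: 28.1
tool_pos: [0.5045, -0.1024, 0.3365]
ee_rot: [-3.141, 0.005, -0.146]
wrist_force: [-0.7, 0.3, -0.7]
width: 0.0257
finger_force: 30.0
```

```bash
python3 -c "
from h import *
s=save('wrist','w13.png');p=onb(SB,-.046);go(*p,-8.3,.0505)
cv2.imwrite('pics/c13.png',cv2.resize(s['image'][100:380,140:420],(560,560))[:,:,::-1])"
```

```text
pos [ 0.5047 -0.1025  0.3376] yaw -8.4 j6 1.41 j1 -0.31 w 0.026 F 30.0 t 28.1 -> units [ 0.003 -0.021  2.141 -0.006]
```

View pics/c13.png

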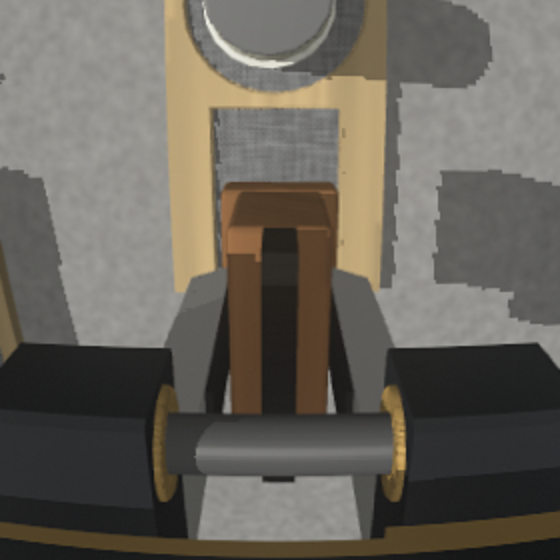

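The short squeegee is aligned over its pocket (blade at crop u≈280, pocket spanning 214–340), and the jar is still on its stand. Lowering.

>>> apply_moves:
  moves:
    - [[0, 0, 0.7, 0, 1], [0, 0, 1.4, 0, 1], [0, 0, 1.9, 0, 1], [0, 0, 2.1, 0, 1], [0, 0, 2.15, 0, 1], [0, 0, 2.15, 0, 1], [0, 0, 2.15, 0, 0.5], [0, 0, 2.15, 0, 0.35], [0, 0, 2.15, 0, 0.3], [0, 0, 2.15, 0, 0.3]]

```text
time: 29.4
tool_pos: [0.5051, -0.1014, 0.2323]
ee_rot: [3.141, -0.0, -0.144]
wrist_force: [0.2, -1.0, -0.5]
width: 0.0626
finger_force: 0.0
```

>>> apply_moves:
  moves:
    - [[0, 0, -0.7, 0, 0.3], [0, 0, -1.8, 0, 0], [-0.6, 0, -3.0, 0, 0], [-1.8, 0, -3.5, 0, 0], [-3.0, 0, -3.5, 0, 0], [-3.0, 0, -3.5, 0, 0], [-3.0, 0, -3.5, 0, 0]]

```text
time: 30.28
tool_pos: [0.3567, -0.0799, 0.4073]
ee_rot: [3.141, -0.002, -0.144]
wrist_force: [0.9, -0.6, 0.2]
width: 0.0941
finger_force: 0.0
```

```bash
python3 -c "
from h import *
t=save('top','t14.png');s=save('scene','s14.png');go(.5,0,0,0)
cv2.imwrite('pics/c14.png',np.hstack([cv2.resize(t['image'][155:275,225:365],(400,343)),cv2.resize(s['image'][190:310,170:340],(400,343))])[:,:,::-1])"
```

```text
pos [ 0.3576 -0.0801  0.4068] yaw -8.3 j6 1.34 j1 -0.38 w 0.094 F 0.0 t 30.4 -> units [ 2.588 -1.995  4.536 -0.826]
```

View pics/c14.png

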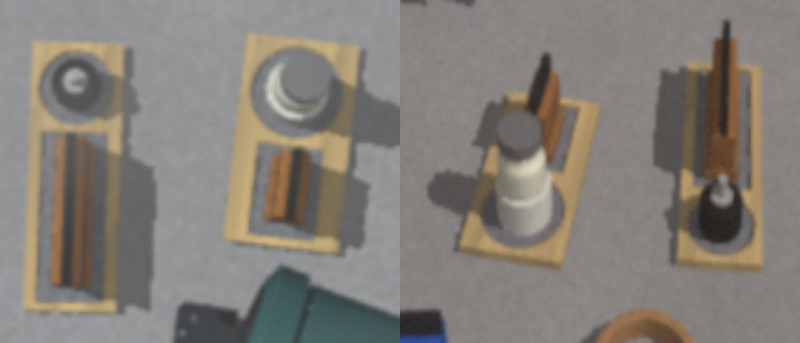

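Both views show all five parts upright and centred in their pockets, with the jar on the stand. Handing in.

```bash
python3 -c "
from h import *
print(ticket.close_job())"
```

```text
the job is handed in; nothing more can be done
None
```

I made up both kits and handed the job in at about 30 s of the 134 s allowed; the final pictures show all five parts upright and centred in their places, with no verdict returned at hand-in.

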